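# Open the tungsten tin and turn its lid into a tray

### The job

Open the green tungsten tin: raise the yellow-marked end of its blue lid, tipping the lid up while its other end is still under the steel keeper, then draw it out and lift it off. Stand the lid on its keeper end, yellow end up, in the slot of the yellow rest and let go of it there; then take it again and lay it upside down along the middle of the black mat, red seal facing up, to serve as a tray. Never let the lid drop or topple over, and leave the other things on the bench where they are.

Things in the scene. Friction and masses are not known exactly. Their poses are not given: they have to be found in the camera images.
- tin: green steel tin fixed to the bench, open on top, 48 mm wide (x), 150 mm long (y), 60 mm high, walls 4 mm, on a 3 mm foot plate 64 by 200 mm. Origin: centre of its underside, z up. A steel keeper stands at its +y end; the lid's lift end is at its -y end.
- keeper (a point): lower front edge of the keeper's strip (tin y = +70 mm), 68 mm above the bench; strip 40 mm wide, 6 mm thick, over the lid's last 10 mm with 3 mm play. Its post stands behind the lid's end, its face 83 mm from the tin's centre.
- lid: loose blue steel lid, about 0.25 kg, a downward channel 62 mm wide (x), 170 mm long (y), 18 mm high: top plate and two full-length side skirts 5 mm thick, red seal under the plate. Origin: centre of its underside (skirt edges), z out of its top. On the tin its plate lies on the rim (top 65 mm up), centred 5 mm towards the tin's -y, skirts outside the walls with 2 mm play.
- lid_lift_end (a point): middle of the lid's yellow-marked end face (lid y = -85 mm, z = 9 mm). A red rib under the plate, 12 mm deep, 21 to 27 mm in from this end, hangs inside the tin's end wall: the lid can be drawn out of the keeper, towards this end, only once this end is raised 15 mm or more.
- lid_heel (a point): middle of the lid's keeper-side end face (lid y = +85 mm, z = 9 mm)
- rest: yellow steel rest fixed to the bench: a straight slot open at top and both ends, running along its x (110 mm long), 30 mm wide across its y, between two walls 8 mm thick whose tops are 54 mm above the bench; the slot's floor is 8 mm above the bench. Origin: centre of the underside, z up.
- mat: black rubber mat fixed on the bench, 130 mm (x) by 230 mm (y), 8 mm thick. Origin: centre of its underside, z up.
- antler: loose piece of antler, about 160 by 60 mm, 16 mm thick, leave alone
- disc: loose wooden disc, 72 mm across, 12 mm thick, leave alone
- disc2: loose wooden disc, 72 mm across, 12 mm thick, leave alone
- hammer: loose hammer lying on the bench, leave alone
- spraycan: loose orange-labelled can, 60 mm across, 150 mm high, leave alone
- brush: loose brush lying on the bench, leave alone
- offcut: loose dark steel block, 70 by 50 by 30 mm, leave alone
There are look-alikes about, which are no part of the job. Leave any turquoise look-alike of the tin alone.

How it is judged:
By the outcome, as a careful person would: the job done as asked, in the order asked, and still so for the second after the job is handed in, with the robot touching nothing.
It also fails if it takes over 61 s, if anything falls off the work surface, if the arm or the gripper's body presses on something with over 40 N, if the wrist force passes 120 N, or if a joint passes its speed limit or range.

### The arm

A 6-joint arm with a two-finger parallel gripper is mounted at the origin on the work surface. World frame = base frame: x ahead of the robot, y to its left, z up, the work surface at z = 0. Lengths are in mm, angles in rad, forces in N, time in s.
With the tool pointing down it reaches from about 250 to 800 mm from the base axis. Payload 3.9 kg.
Tool frame: the origin (TCP) lies on the centre line of the jaws, within the pads' length; the fingertips stand 22 mm ahead of it and the grasp point (between the pads) lies 3 mm ahead of it (finger_overhang is the distance from the TCP to the fingertips, in mm); z points along the fingers, y is the line along which they close (so a half turn about z gives the same grasp; the last joint's range is limited). The gripper opens to 85 mm and grips with 20 to 120 N. Pads are 22 mm wide; open, the fingers measure 114 mm over their backs; the gripper's body (76 mm by 85 mm) begins 54 mm behind the grasp point. The pads swing forward as they close: fully open they stand 13 mm farther back than shut.
Start: joints at [1.331, 0.26, -0.138, 1.173, 0, 1.571], TCP at [124.688, 509.969, 253.304] pointing down, gripper open.
Joint ranges: [-2.78, 2.78], [-0.83, 1.72], [-1.28, 1.37], [-1.9, 2.12], [-1.57, 1.48], [-3.14, 3.14]. Speed limits (rad/s): [2.57, 2.57, 3.14, 3.14, 3.14, 3.14].

### API

Orientations are given as a rotation vector (axis times angle).
In Python, from plant import * gives the robot as it stands.
- The arm moves only by the tool play_rows, never from a script. Its argument "increments" is a list of rows, each a list of 5 numbers: the opening, from 0 (shut) to 1 (fully open), then the shift along the tool's x, y, z in m, then the turn about the tool's z in degrees. In form: [[claw, dx, dy, dz, yaw], ...]. A call has 1 to 12 rows; each row shifts and turns the commanded pose from where the row before left it, along the tool's axes as they then stand; what a row does not reach is not made up. A row lasts 1/10 s, in which the tool goes at most 50 mm and 8.59 degrees, less where a joint would pass 70% of its speed; a pose out of reach is approached as far as the arm can. A call is refused whole if a number of a shift passes 0.05 or a number of a turn 8.59, either way. A call with a gripper value outside its range is refused whole. The fingers move at their own pace and stop on an object; "force" is the grip in N (left out, the last holds). Time passes only in rows, so rows that do not move let the fingers close. It gives the time, the measured TCP pose, the force, the opening and the grip force at its end, in the units of the state.
- get_state(): the state, without advancing time (a new reading comes with each control period).
- read_camera(name): name is "scene" or "top" or "wrist"; returns a dict with "color" (420x560x3 uint8, red, green, blue), "camera_matrix" (3x3 intrinsics, pixels), "D" ([k1, k2, p1, p2, k3] as OpenCV has them; the pictures are not rectified), "origin" and "rotation" of the camera in the world. Camera axes: x right, y down, z forward; pixel columns grow to the right and rows downward; lengths in mm; the calibration is good to about 2 mm. A picture is of the moment at which its call begins. There is no depth.
- sign_off(): hands the job in; it is judged then, once.
Trained networks look in a picture, given as the dict that the camera call returned (one of the last four; its "shot" number tells which), for a name from the list of things; names that differ only in an ending like _2 or _b are one class to them, and where a whole thing is asked for, a point or a joint stands for the part that bears it (a point fixed in the world has none). Each returns a list of dicts, best first, with "p" (0 to 1); they miss things now and then, are a little off and sometimes report something else, mostly with a low value. They report only what shows in the picture. A call takes as long as a camera call. They do not tell look-alikes from the thing itself.
- masks_of(picture, label): "mask" (420x560 bool, what is visible of it) and "box" ([centre column, centre row, width, height] in pixels, round what is visible of it).
The state is a dict: "t": time; "joint_positions": joint angles; "dq": joint speeds; "joint_torque": joint torques, N m; "position": TCP position; "tcp_rot": TCP orientation; "wrist_force": force on the tool from outside, world axes, zero at the start; "ft_torque": the same for the moment, N m; "finger_gap": finger opening in mm; "gripper_force": force on a finger pad.
Only numpy, scipy, OpenCV 4.12 (cv2) and the standard library are available. Lean on these libraries where they do the work, as an engineer would, in place of code of your own. Each camera call takes 0.05 s, during which the arm holds its last target. There are 200 camera calls.

## Working session

There is one attempt and no reset: what is moved stays moved. The work goes in short steps, Python scripts to look and compute and a tool call to move; the robot and the scene stay as the last step left them, time stands still between calls to the robot, and variables do not carry over. Pictures are saved under pics/ and viewed, at most 10 in all, crops included, and the job is handed in when it is done.

Besides the shell and the picture viewer there is one more tool, called after "Call:" as name([rows], argument=value, ...), one row to a line, values as JSON. play_rows: Moves the arm, as the interface text tells. Its arguments: {"type":"object","properties":{"increments":{"type":"array"},"force":{"type":"number"}},"required":["increments"]}

```bash
mkdir -p pics; ls; cat > h.py <<'E'
from plant import *
import numpy as np, cv2
def ray(pic,uv):
    K=np.array(pic["camera_matrix"],float);D=np.array(pic["D"],float)
    n=cv2.undistortPoints(np.array(uv,float).reshape(-1,1,2),K,D).reshape(-1,2)
    d=np.c_[n,np.ones(len(n))]@np.array(pic["rotation"]).T
    return np.array(pic["origin"],float),d
def onz(pic,uv,z):
    o,d=ray(pic,uv); return o+d*((z-o[2])/d[:,2])[:,None]
def proj(pic,P):
    R=np.array(pic["rotation"]);t=-R.T@np.array(pic["origin"],float)
    return cv2.projectPoints(np.array(P,float).reshape(-1,3),cv2.Rodrigues(R.T)[0],t,np.array(pic["camera_matrix"],float),np.array(pic["D"],float))[0].reshape(-1,2)
def save(pic,name,box=None,s=1):
    im=pic["color"][...,::-1]
    if box: im=im[box[1]:box[3],box[0]:box[2]]
    cv2.imwrite("pics/"+name,cv2.resize(im,None,fx=s,fy=s,interpolation=cv2.INTER_CUBIC))
E
python3 - <<'E'
from h import *
s=get_state(); print(s)
for c in ("top","scene"):
    p=read_camera(c); save(p,c+"0.png",s=1.4)
    print(c,np.round(p["origin"]),np.round(p["rotation"],2).tolist(),p["camera_matrix"])
    for l in ("tin","lid","rest","mat","lid_lift_end","lid_heel","keeper"):
        for z in masks_of(p,l): print(l,round(z["p"],2),np.round(z["box"]),z["mask"].sum())
E
```

```text
pics
{'t': 0.0, 'joint_positions': array([ 1.33100681e+00,  2.60707272e-01, -1.39421853e-01,  1.17267877e+00,
        1.62422586e-05,  1.57079499e+00]), 'dq': array([-0.00066315,  0.00249652,  0.00094912,  0.00084104, -0.00171741,
        0.00060303]), 'joint_torque': array([ 1.27652882e-03, -4.05671418e+01,  2.53926766e+01,  1.87584985e-02,
       -1.88107288e-05, -2.20939278e-06]), 'position': array([124.52634442, 509.34389471, 252.43268979]), 'tcp_rot': array([-0.37572578, -3.11878369,  0.00313377]), 'wrist_force': array([0.03622363, 0.27633046, 0.19819642]), 'ft_torque': array([-0.00368281, -0.02296854,  0.05790189]), 'gripper_force': 0.0, 'finger_gap': 85.46183353498402}
top [ 280.  -10. 1348.] [-2.15, 2.12, -0.21] [[416.05390231   0.         279.85454411]
 [  0.         416.05390231 207.2179628 ]
 [  0.           0.           1.        ]]
tin 0.75 [344. 225.  54.  16.] 290
tin 0.62 [440. 273.  66.  40.] 1302
tin 0.59 [270. 214.  21.  37.] 589
lid 0.41 [179. 211.  67.  50.] 2759
rest 0.97 [269. 215.  24.  37.] 627
mat 0.58 [180. 210.  71.  55.] 2820
lid_lift_end 0.92 [358. 215.  56.  29.] 1017
lid_heel 0.67 [358. 218.  57.  25.] 1037
lid_heel 0.29 [180. 211.  71.  51.] 2776
keeper 0.89 [442. 273.  65.  35.] 1234
keeper 0.57 [347. 225.  57.  19.] 353
scene [1743.  322.  836.] [-1.37, -1.86, 1.04] [[453.00912876   0.         276.07131795]
 [  0.         453.00912876 207.90002988]
 [  0.           0.           1.        ]]
tin 0.95 [222. 204.  59.  34.] 742
tin 0.91 [169. 175.  50.  22.] 929
tin 0.84 [233. 178.  51.  16.] 900
lid 0.56 [215. 197.  51.  13.] 669
rest 0.81 [289. 221.  23.  34.] 437
mat 0.83 [379. 244.  74.  28.] 1828
lid_lift_end 0.8 [214. 197.  55.  14.] 625
lid_heel 0.63 [216. 198.  46.  20.] 655
keeper 0.92 [234. 176.  50.  24.] 925
keeper 0.77 [222. 205.  58.  21.] 707
keeper 0.69 [169. 170.  52.  17.] 899
```

```bash
sed -i 's/R=np.array(pic\["rotation"\])/R=rot(pic)/; s/np.array(pic\["rotation"\]).T/rot(pic).T/' h.py; cat >> h.py <<'E'
def rot(pic):
    r=np.array(pic["rotation"],float)
    return r if r.shape==(3,3) else cv2.Rodrigues(r)[0]
E
cat h.py | head -12
```

```text
from plant import *
import numpy as np, cv2
def ray(pic,uv):
    K=np.array(pic["camera_matrix"],float);D=np.array(pic["D"],float)
    n=cv2.undistortPoints(np.array(uv,float).reshape(-1,1,2),K,D).reshape(-1,2)
    d=np.c_[n,np.ones(len(n))]@rot(pic).T
    return np.array(pic["origin"],float),d
def onz(pic,uv,z):
    o,d=ray(pic,uv); return o+d*((z-o[2])/d[:,2])[:,None]
def proj(pic,P):
    R=rot(pic);t=-R.T@np.array(pic["origin"],float)
    return cv2.projectPoints(np.array(P,float).reshape(-1,3),cv2.Rodrigues(R.T)[0],t,np.array(pic["camera_matrix"],float),np.array(pic["D"],float))[0].reshape(-1,2)
```

View pics/top0.png

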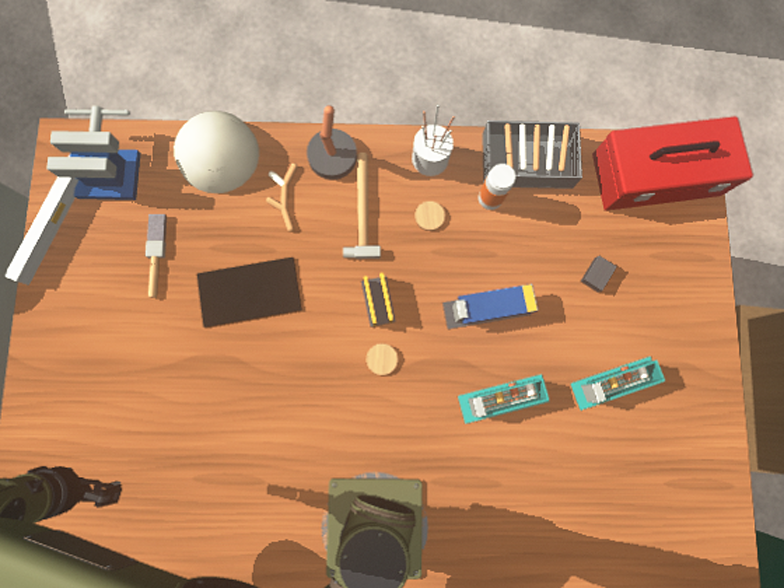

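View pics/scene0.png

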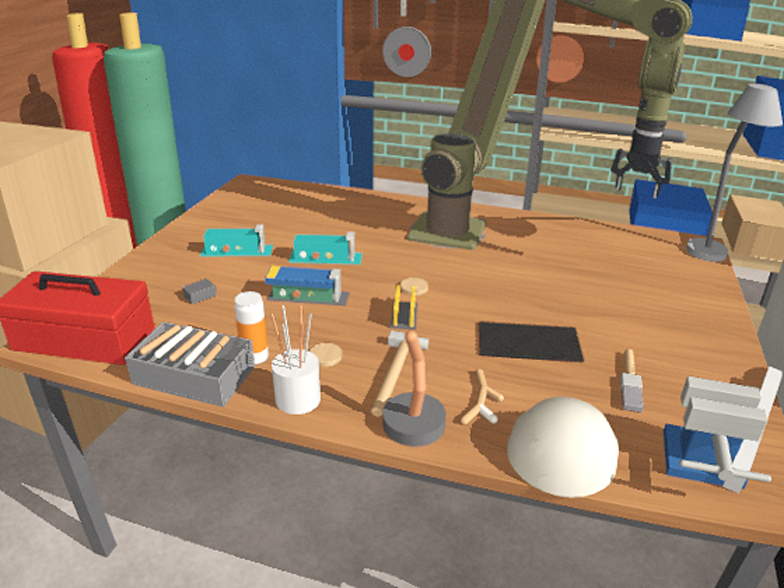

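```bash
python3 - <<'E'
from h import *
p=read_camera("top"); im=p["color"]
hsv=cv2.cvtColor(im,cv2.COLOR_RGB2HSV); h,s,v=[hsv[...,i].astype(int) for i in range(3)]
gray=im.astype(int).sum(2)
def roi(m,x0,y0,x1,y1):
    r=np.zeros_like(m);r[y0:y1,x0:x1]=m[y0:y1,x0:x1];return r.astype(np.uint8)
def rect(m,z,name):
    n,lab,st,_=cv2.connectedComponentsWithStats(m)
    k=1+np.argmax(st[1:,4]); c=cv2.findContours((lab==k).astype(np.uint8),0,1)[0][0][:,0,:].astype(float)
    w=onz(p,c,z)[:,:2].astype(np.float32); r=cv2.minAreaRect(w); b=cv2.boxPoints(r)
    print(name,st[k,4],"c",np.round(r[0],1),"size",np.round(r[1],1),"ang",round(r[2],1),np.round(b).tolist())
rect(roi((h>105)&(h<130)&(s>110),310,190,400,245),65,"lidblue")
rect(roi((h>20)&(h<33)&(s>130)&(v>150),365,195,400,235),65,"lidyellow")
rect(roi(((h>105)&(h<130)&(s>110))|((h>22)&(h<33)&(s>150)&(v>150)),320,190,400,245),65,"lidall")
rect(roi((gray<170),135,175,220,240),8,"mat")
rect(roi((h>24)&(h<34)&(s>130)&(v>130),255,190,285,235),54,"restwall")
print(np.round(proj(p,[[0,0,0],[400,0,0],[400,-300,0]])))
save(p,"crop1.png",(230,170,430,250),4)
E
```

```text
lidblue 771 c [ 487.7 -255.4] size [ 59.5 143.5] ang 10.5 [[445.0, -190.0], [471.0, -331.0], [530.0, -320.0], [504.0, -179.0]]
lidyellow 117 c [ 503.1 -338.6] size [58.2 20. ] ang 9.7 [[473.0, -334.0], [476.0, -353.0], [534.0, -344.0], [530.0, -324.0]]
lidall 878 c [ 489.7 -266.3] size [ 59.5 165.8] ang 10.5 [[445.0, -190.0], [476.0, -353.0], [534.0, -342.0], [504.0, -179.0]]
mat 1 c [584.8 285.5] size [0. 0.] ang 0.0 [[585.0, 286.0], [585.0, 286.0], [585.0, 286.0], [585.0, 286.0]]
restwall 54 c [503.9 -15.9] size [102.3   6.2] ang 12.8 [[453.0, -24.0], [455.0, -30.0], [554.0, -8.0], [553.0, -2.0]]
[[267. 376.]
 [270. 246.]
 [362. 247.]]
```

View pics/crop1.png

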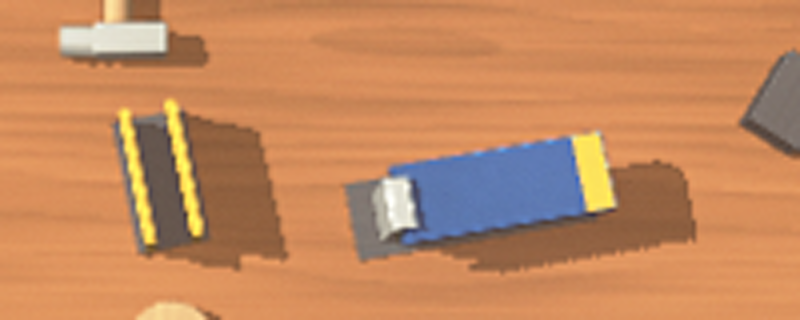

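Call:
play_rows([
  [1,-0.0284,-0.0366,0,0],
  [1,-0.0284,-0.0366,0,0],
  [1,-0.0284,-0.0366,0,0],
  [1,-0.0284,-0.0366,0,0],
  [1,-0.0284,-0.0366,0,0],
  [1,-0.0284,-0.0366,0,0],
  [1,-0.0284,-0.0366,0,0],
  [1,-0.0284,-0.0366,0,0],
  [1,-0.0284,-0.0366,0,0],
  [1,-0.0284,-0.0366,0,0],
], force=20)

```text
t: 1.85
position: [314.1, 85.3, 253.7]
tcp_rot: [0.375, 3.118, 0.001]
wrist_force: [1.5, 0.6, -0.2]
finger_gap: 85.6
gripper_force: 0.0
```

Call:
play_rows([
  [1,-0.0284,-0.0366,0,0],
  [1,-0.0284,-0.0366,0,0],
  [1,-0.0284,-0.0366,0,0],
  [1,-0.0284,-0.0366,0,0],
  [1,-0.0284,-0.0366,0,0],
  [1,-0.0284,-0.0366,0,0],
  [1,-0.0284,-0.0366,0,0],
  [1,-0.0284,-0.0366,0,0],
])

```text
t: 2.65
position: [465.3, -253.5, 253.4]
tcp_rot: [0.377, 3.118, 0.0]
wrist_force: [1.2, 0.8, 0.7]
finger_gap: 85.3
gripper_force: 0.0
```

Call:
play_rows([
  [1,0,0,0,8.2],
  [1,0,0,0,8.2],
  [1,0,0,0,8.2],
  [1,0,0,0,8.2],
  [1,0,0,0,8.2],
  [1,0,0,0,8.2],
  [1,0,0,0,8.2],
  [1,0,0,0,8.2],
  [1,0,0,0,0],
])

```text
t: 3.55
position: [464.8, -251.4, 253.3]
tcp_rot: [2.005, 2.418, 0.0]
wrist_force: [0.6, 0.1, 0.1]
finger_gap: 85.7
gripper_force: 0.0
```

```bash
cat >> h.py <<'E'
def hsvm(im):
    hsv=cv2.cvtColor(im,cv2.COLOR_RGB2HSV); return [hsv[...,i].astype(int) for i in range(3)]
def roi(m,x0,y0,x1,y1):
    r=np.zeros(m.shape,np.uint8);r[y0:y1,x0:x1]=m[y0:y1,x0:x1];return r
def rects(p,m,z,name,k=1,mn=20):
    n,lab,st,_=cv2.connectedComponentsWithStats(m.astype(np.uint8))
    for i in sorted(range(1,n),key=lambda i:-st[i,4])[:k]:
        if st[i,4]<mn: continue
        c=cv2.findContours((lab==i).astype(np.uint8),0,1)[0][0][:,0,:].astype(float)
        w=onz(p,c,z)[:,:2].astype(np.float32); r=cv2.minAreaRect(w); b=cv2.boxPoints(r)
        print(name,st[i,4],"c",np.round(r[0],1),"size",np.round(r[1],1),"ang",round(r[2],1),np.round(b).tolist())
E
python3 - <<'E'
from h import *
p=read_camera("top"); h,s,v=hsvm(p["color"])
mat=max(masks_of(p,"mat"),key=lambda z:z["p"]) if masks_of(p,"mat") else None
rects(p,roi((v<75),130,175,225,240),8,"mat",2)
if mat: rects(p,mat["mask"],8,"matnet")
rects(p,roi((h>20)&(h<36)&(s>120)&(v>120),257,190,285,235),54,"restwall",3)
w=read_camera("wrist"); save(w,"wrist1.png",s=1.2)
h,s,v=hsvm(w["color"])
rects(w,(h>105)&(h<130)&(s>110),65,"lidblue",2,500)
rects(w,(h>22)&(h<33)&(s>150)&(v>150),65,"lidyel",2,200)
E
```

```text
matnet 2806 c [516.7 304.5] size [136.6 230.4] ang 11.1 [[427.0, 404.0], [472.0, 178.0], [606.0, 205.0], [562.0, 431.0]]
restwall 100 c [504.  -16.2] size [108.6  10.4] ang 12.8 [[450.0, -23.0], [452.0, -33.0], [558.0, -9.0], [556.0, 1.0]]
restwall 89 c [496.9  20.5] size [107.8   9.1] ang 12.7 [[443.0, 13.0], [445.0, 4.0], [550.0, 28.0], [548.0, 37.0]]
lidblue 6356 c [ 488.  -254.5] size [ 60.2 144.2] ang 10.4 [[445.0, -189.0], [471.0, -331.0], [531.0, -320.0], [505.0, -178.0]]
lidyel 716 c [ 503.2 -338.2] size [57.5 18.5] ang 10.8 [[473.0, -334.0], [477.0, -353.0], [533.0, -342.0], [530.0, -324.0]]
```

View pics/wrist1.png

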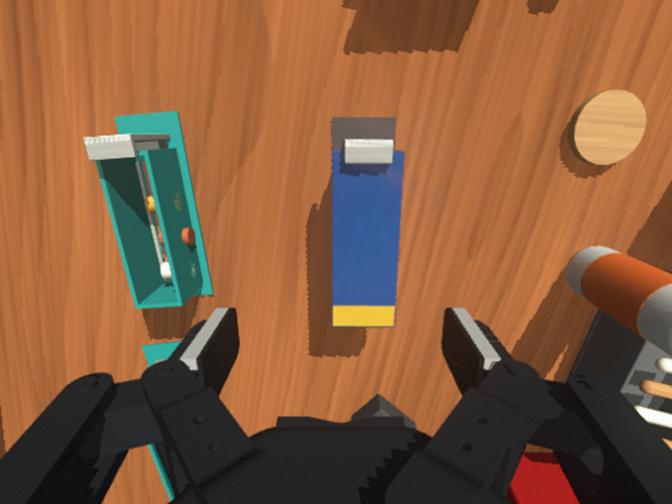

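Call:
play_rows([
  [1,-0.031,0.0072,0.01,0],
  [1,-0.031,0.0072,0.01,0],
  [1,-0.031,0.0072,0.01,0],
  [1,0,0,0.035,0],
  [1,0,0,0.035,0],
  [1,0,0,0.02,0],
  [1,0,0,0,0],
])

```text
t: 4.45
position: [500.9, -337.3, 129.7]
tcp_rot: [-2.0, -2.414, 0.001]
wrist_force: [-0.2, -0.0, 0.1]
finger_gap: 85.6
gripper_force: 0.0
```

```bash
python3 - <<'E'
from h import *
w=read_camera("wrist"); save(w,"wrist2.png",s=1.2)
h,s,v=hsvm(w["color"])
rects(w,(h>105)&(h<130)&(s>110),65,"lidblue",1,500)
rects(w,(h>22)&(h<33)&(s>150)&(v>150),65,"lidyel",1,200)
print(get_state()["position"])
E
```

```text
lidblue 21865 c [ 489.8 -264.5] size [ 60.9 126.5] ang 10.3 [[449.0, -208.0], [471.0, -332.0], [531.0, -321.0], [508.0, -197.0]]
lidyel 2261 c [ 503.3 -338. ] size [58.6 19.9] ang 10.8 [[473.0, -334.0], [476.0, -353.0], [534.0, -342.0], [530.0, -323.0]]
[ 502.15426474 -338.1118238   131.91034596]
```

Call:
play_rows([
  [1,0,0.001,0.03,0],
  [1,0,0,0.028,0],
  [1,0,0,0.015,0],
  [1,0,0,0,0],
  [0.55,0,0,0,0],
  [0.55,0,0,0,0],
  [0.55,0,0,0,0],
  [0.55,0,0,0,0],
  [0.55,0,0,0,0],
  [0.55,0,0,0,0],
], force=20)

```text
t: 5.5
position: [505.7, -339.6, 62.6]
tcp_rot: [2.002, 2.415, 0.001]
wrist_force: [-0.4, 0.3, 5.4]
finger_gap: 61.5
gripper_force: 23.3
```

Call:
play_rows([
  [0.55,0,0,-0.003,0],
  [0.55,0,0,-0.004,0],
  [0.55,0.0002,0,-0.005,0],
  [0.55,0.0005,0,-0.005,0],
  [0.55,0.0006,0,-0.005,0],
  [0.55,0.0008,0,-0.005,0],
  [0.55,0.001,0,-0.005,0],
  [0.55,0,0,0,0],
])

```text
t: 6.3
position: [504.1, -335.7, 93.2]
tcp_rot: [2.004, 2.417, 0.0]
wrist_force: [-0.1, 0.2, -3.3]
finger_gap: 61.6
gripper_force: 22.7
```

```bash
python3 - <<'E'
from h import *
p=read_camera("scene"); save(p,"scene2.png",(140,120,340,260),4)
print(get_state())
E
```

```text
{'t': 6.35, 'joint_positions': array([-5.87616680e-01,  4.99972590e-01, -2.04797915e-01,  8.65080617e-01,
        1.27187425e-04,  7.97037695e-01]), 'dq': array([ 7.04456356e-05,  6.00744447e-03, -8.89536290e-03, -3.72810788e-03,
       -3.34146514e-04,  9.69302644e-04]), 'joint_torque': array([ 1.20838458e-02, -5.25326014e+01,  2.32998830e+01,  2.05500307e-01,
        1.50183686e-01,  1.99076899e-04]), 'position': array([ 503.93343868, -335.62918132,   92.85016937]), 'tcp_rot': array([2.00478211e+00, 2.41756717e+00, 3.53769241e-04]), 'wrist_force': array([ 0.33531393, -0.5512681 , -3.29343332]), 'ft_torque': array([-0.16065166, -0.06442681,  0.0215383 ]), 'gripper_force': 22.687824815511703, 'finger_gap': 61.19908923558027}
```

View pics/scene2.png

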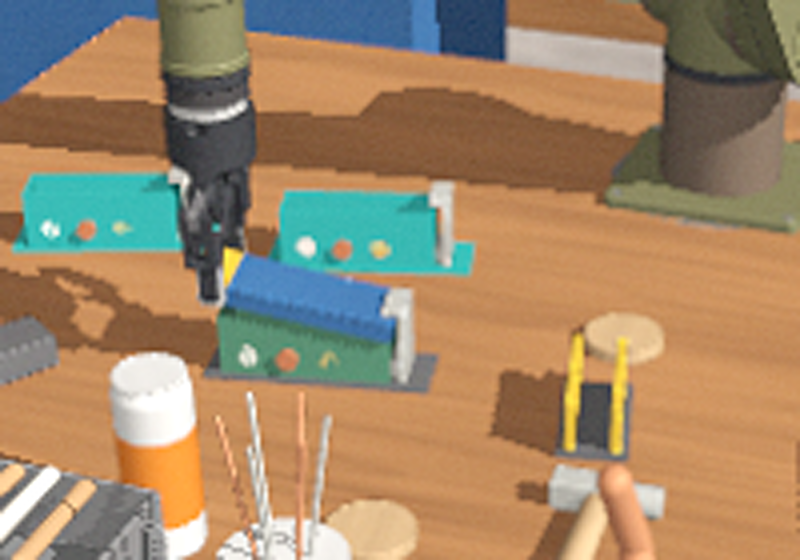

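Call:
play_rows([
  [0.55,-0.005,0,0,0],
  [0.55,-0.008,0,0,0],
  [0.55,-0.01,0,0,0],
  [0.55,-0.01,0,0,0],
  [0.55,-0.008,0,0,0],
  [0.55,0,0,0,0],
])

```text
t: 6.95
position: [511.7, -377.7, 92.3]
tcp_rot: [2.006, 2.416, -0.001]
wrist_force: [-0.2, -0.1, -1.9]
finger_gap: 61.4
gripper_force: 22.8
```

Call:
play_rows([
  [0.55,0.003,0,-0.012,0],
  [0.55,0.0035,0,-0.012,0],
  [0.55,0.005,0,-0.013,0],
  [0.55,0.006,0,-0.0125,0],
  [0.55,0.007,0,-0.0115,0],
  [0.55,0.0075,0,-0.0115,0],
  [0.55,0,0,0,0],
])

```text
t: 7.65
position: [506.0, -343.7, 167.3]
tcp_rot: [2.002, 2.417, 0.001]
wrist_force: [0.2, -0.1, -2.4]
finger_gap: 61.3
gripper_force: 23.0
```

```bash
python3 - <<'E'
from h import *
p=read_camera("scene"); save(p,"scene3.png",(140,90,340,240),4)
s=get_state();print(s["position"],s["wrist_force"],s["ft_torque"],s["finger_gap"])
E
```

```text
[ 505.80510571 -344.09610163  166.14797357] [-0.21006461 -0.05921936 -2.74331592] [-0.20777279 -0.0725872  -0.04242958] 61.59392353479073
```

View pics/scene3.png

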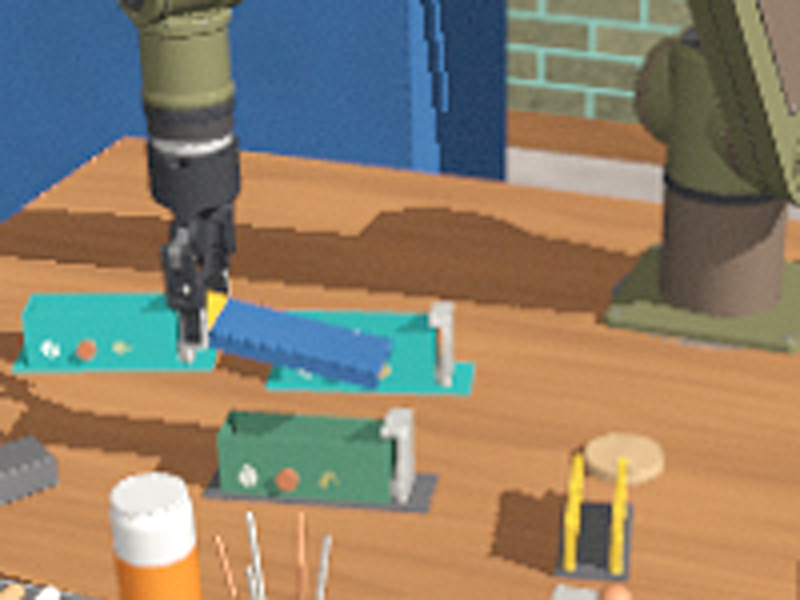

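Call:
play_rows([
  [0.55,0,0,0,-2.2],
  [0.55,0.01,0.005,0,0],
  [0.55,0.021,0.01,0,0],
  [0.55,0.028,0.014,0,0],
  [0.55,0.028,0.014,0,0],
  [0.55,0.028,0.013,0,0],
  [0.55,0.02,0.01,0,0],
  [0.55,0.012,0.005,0,0],
  [0.55,0,0,0,0],
])

```text
t: 8.6
position: [541.7, -183.4, 164.3]
tcp_rot: [-1.955, -2.457, 0.0]
wrist_force: [-0.1, -1.1, -3.2]
finger_gap: 61.3
gripper_force: 23.0
```

```bash
cat >> h.py <<'E'
R0=np.array([500.5,2.1]);A=np.radians(12.75);e=np.array([np.cos(A),np.sin(A)]);b=np.array([-np.sin(A),np.cos(A)])
def uw(P): d=np.array(P[:2])-R0; return round(float(d@b),1),round(float(d@e),1)
E
python3 - <<'E'
from h import *
p=read_camera("scene"); save(p,"scene4.png",(160,110,320,230),5)
s=get_state();P=s["position"];r=s["tcp_rot"];print(P,s["wrist_force"],s["ft_torque"],s["finger_gap"],"yang",2*np.degrees(np.arctan2(r[1],r[0]))-90,uw(P))
h,ss,v=hsvm(p["color"]); m=(h>105)&(h<130)&(ss>110); m[:110]=0;m[230:]=0
G=np.array([*P[:2],P[2]-3]); E3=np.array([*e,0]);B3=np.array([*b,0]);Z=np.array([0,0,1.])
n,lab,st,_=cv2.connectedComponentsWithStats(roi(m,200,110,330,230));k=1+np.argmax(st[1:,4]);M=lab==k;print(st[k])
best=[]
for th in range(5,60):
    t=np.radians(th);d=np.cos(t)*B3-np.sin(t)*Z;nn=np.sin(t)*B3+np.cos(t)*Z
    # lid corners: along -10(20 for blue)..160, x +-31, n +-9
    C=[G+a*d+x*E3+q*nn for a in(10,160) for x in(-31,31) for q in(-9,9)]
    hull=cv2.convexHull(np.round(proj(p,C)).astype(np.int32));I=np.zeros(M.shape,np.uint8);cv2.fillConvexPoly(I,hull,1)
    best.append((np.round((M&(I>0)).sum()/(M|(I>0)).sum(),3),th))
print(sorted(best)[-4:])
E
```

```text
[ 541.63624676 -184.74696375  164.48001815] [-0.36461151 -0.33193101 -2.85387589] [-0.28547481 -0.02216919 -0.01647799] 61.80619476802906 yang -347.08005602884447 (-191.3, -1.1)
[241 110  25  25 448]
[(np.float64(0.0), 56), (np.float64(0.0), 57), (np.float64(0.0), 58), (np.float64(0.0), 59)]
```

```bash
cat > th.py <<'E'
from h import *
def theta(off=0,lo=5,hi=60):
    p=read_camera("scene");s=get_state();P=s["position"];r=s["tcp_rot"]
    ya=np.radians(2*np.degrees(np.arctan2(r[1],r[0]))-90); E3=np.array([np.cos(ya),np.sin(ya),0]);B3=np.array([-np.sin(ya),np.cos(ya),0])
    h,ss,v=hsvm(p["color"]); m=((h>105)&(h<130)&(ss>110))
    G=np.array([*P[:2],P[2]-3]);Z=np.array([0,0,1.])
    c=proj(p,[G+60*B3-30*Z])[0].astype(int);x0,y0=c-50;x1,y1=c+50
    M=roi(m,x0,y0,x1,y1)>0
    best=[]
    for th in range(lo,hi):
        t=np.radians(th);d=np.cos(t)*B3-np.sin(t)*Z;nn=np.sin(t)*B3+np.cos(t)*Z
        C=[G+a*d+x*E3+q*nn for a in(12,160) for x in(-31,31) for q in(-9,9)]
        I=np.zeros(M.shape,np.uint8);cv2.fillConvexPoly(I,cv2.convexHull(np.round(proj(p,C)).astype(np.int32)),1)
        best.append((round(float((M&(I>0)).sum()/(M|(I>0)).sum()),3),th))
    print(c,M.sum(),sorted(best)[-4:],uw(P),np.round(P,1),np.round(s["wrist_force"],1),np.round(s["ft_torque"],2),s["finger_gap"])
    return p,c
E
python3 - <<'E'
from th import *
p,c=theta(); x,y=map(int,c); save(p,"scene5.png",(x-75,y-55,x+75,y+55),5)
E
```

```text
[249 189] 120 [(0.167, 17), (0.169, 14), (0.169, 15), (0.173, 16)] (-192.1, -1.3) [ 541.6 -185.5  164.6] [ 0.6 -0.1 -2.8] [-0.25 -0.05  0.01] 61.52046813712031
```

View pics/scene5.png

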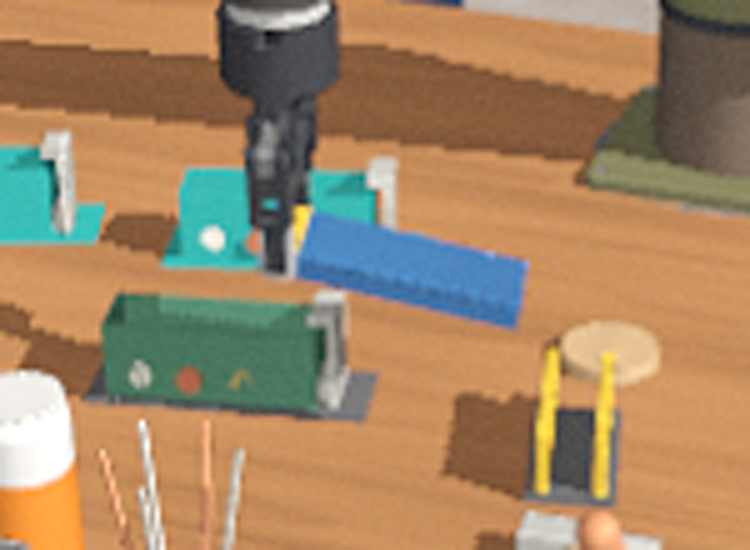

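```bash
sed -i 's/h>105)&(h<130)&(ss>110)/h>98)\&(h<130)\&(ss>90)/' th.py; python3 - <<'E'
from th import *
theta()
E
```

```text
[249 189] 586 [(0.803, 17), (0.813, 14), (0.823, 15), (0.833, 16)] (-192.5, -1.4) [ 541.6 -186.   164.6] [ 0.2  0.  -3.1] [-0.19 -0.04  0.01] 61.56279060767348
```

Call:
play_rows([
  [0.55,0,0.01,0.005,0],
  [0.55,0,0.011,0.02,0],
  [0.55,0,0.004,0.025,0],
  [0.55,0,0,0.025,0],
  [0.55,0,0,0.016,0],
  [0.55,0,0,0.006,0],
  [0.55,0.005,0,0,0],
  [0.55,0.004,0,0,0],
  [0.55,0,0,0,0],
])

```text
t: 9.65
position: [564.8, -170.7, 68.9]
tcp_rot: [1.957, 2.455, 0.001]
wrist_force: [0.0, -0.3, -3.5]
finger_gap: 61.5
gripper_force: 23.1
```

```bash
python3 - <<'E'
from th import *
theta()
E
```

```text
[251 218] 609 [(0.829, 17), (0.835, 16), (0.839, 15), (0.839, 18)] (-183.0, 24.7) [ 565.  -170.9   69. ] [-0.2  0.  -2.6] [-0.25 -0.04  0.03] 61.71553700268649
```

Call:
play_rows([
  [0.55,0.004,0,0,0],
  [0.55,0.003,0,0,0],
  [0.55,0.003,0,-0.006,0],
  [0.55,0.003,0,-0.01,0],
  [0.55,0.003,0,-0.01,0],
  [0.55,0.004,0,-0.009,0],
  [0.55,0.004,0,-0.009,0],
  [0.55,0,0,0,0],
])

```text
t: 10.5
position: [559.1, -146.6, 113.1]
tcp_rot: [1.957, 2.457, 0.002]
wrist_force: [-0.7, -1.3, -2.6]
finger_gap: 61.7
gripper_force: 22.9
```

```bash
python3 - <<'E'
from th import *
theta()
E
```

```text
[259 207] 572 [(0.768, 37), (0.782, 35), (0.803, 36), (0.807, 34)] (-158.0, 24.0) [ 558.7 -146.7  112.3] [-0.2 -0.3 -3.6] [-0.17 -0.02  0.05] 61.433078717902696
```

Call:
play_rows([
  [0.55,0.006,0,-0.009,0],
  [0.55,0.006,0,-0.009,0],
  [0.55,0.006,0,-0.008,0],
  [0.55,0.007,0,-0.008,0],
  [0.55,0.007,0,-0.007,0],
  [0.55,0.007,0,-0.007,0],
  [0.55,0.008,0,-0.006,0],
  [0.55,0.008,0,-0.006,0],
  [0.55,0.008,0,-0.006,0],
  [0.55,0,0,0,0],
])

```text
t: 11.55
position: [544.9, -85.0, 178.7]
tcp_rot: [1.957, 2.457, 0.001]
wrist_force: [-0.2, -0.4, -2.9]
finger_gap: 61.6
gripper_force: 22.9
```

```bash
python3 - <<'E'
from th import *
theta(0,40,90)
E
```

```text
[278 190] 406 [(0.656, 67), (0.656, 70), (0.671, 69), (0.677, 68)] (-95.1, 24.0) [544.9 -85.4 178.3] [-0.3  0.1 -3.6] [-0.12 -0.03 -0.03] 61.410957900893216
```

Call:
play_rows([
  [0.55,0.008,0,-0.006,0],
  [0.55,0.009,0,-0.005,0],
  [0.55,0.009,0,-0.004,0],
  [0.55,0.009,0,-0.003,0],
  [0.55,0.01,0,-0.002,0],
  [0.55,0.01,0,-0.001,0],
  [0.55,0.007,0,-0.001,0],
  [0.55,0.003,0,0,0],
  [0.55,0,0,0,0],
])

```text
t: 12.5
position: [530.3, -22.2, 199.8]
tcp_rot: [1.958, 2.457, 0.0]
wrist_force: [0.4, -1.4, -2.7]
finger_gap: 61.4
gripper_force: 23.2
```

```bash
python3 - <<'E'
from th import *
p,c=theta(0,60,110); x,y=map(int,c); save(p,"scene6.png",(x-75,y-55,x+75,y+55),5)
E
```

```text
[299 185] 243 [(0.444, 95), (0.463, 92), (0.467, 94), (0.472, 93)] (-30.5, 23.7) [530.4 -22.5 199.8] [-0.7 -0.2 -3.6] [-0.22 -0.1  -0.02] 61.408508645181016
```

View pics/scene6.png

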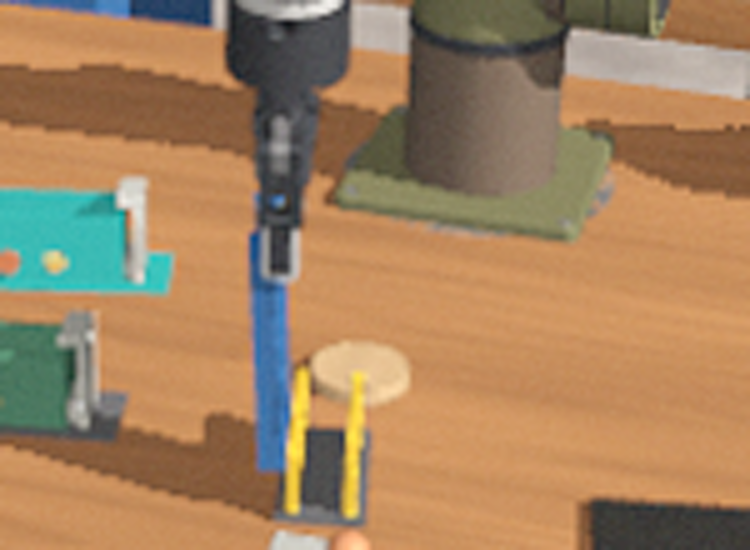

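```bash
cat > tv.py <<'E'
from h import *
def tv(sgn=1,ztop=172,L=160,al0=0):
    """fit vertical lid: tilt deg from vertical (+ = heel toward +b), u offset of grip, from scene camera"""
    p=read_camera("scene");s=get_state();P=s["position"];r=s["tcp_rot"]
    ya=np.radians(2*np.degrees(np.arctan2(r[1],r[0]))-90); E3=np.array([np.cos(ya),np.sin(ya),0]);B3=np.array([-np.sin(ya),np.cos(ya),0])
    h,ss,v=hsvm(p["color"]); m=((h>98)&(h<130)&(ss>90)); G=np.array([*P[:2],P[2]-3]);Z=np.array([0,0,1.])
    c=proj(p,[G-90*Z])[0].astype(int); M=roi(m,c[0]-25,c[1]-45,c[0]+25,c[1]+45)>0
    best=[]
    for th in np.arange(-10,10.1,1):
      for o in np.arange(-8,8.1,1):
        t=np.radians(th);d=np.sin(t)*B3-np.cos(t)*Z;nn=np.cos(t)*B3+np.sin(t)*Z
        C=[G+o*B3+a*d+x*E3+q*nn for a in(28,L) for x in(-31,31) for q in(-9,9)]
        S=8; hull=cv2.convexHull(np.round(proj(p,C)*16).astype(np.int32));I=np.zeros(M.shape,np.uint8);cv2.fillConvexPoly(I,hull,255,shift=4,lineType=cv2.LINE_AA)
        ytop=proj(p,[G-28*Z])[0][1]+2
        MM=M.copy();MM[:int(ytop)]=0;W=I/255.;W[:int(ytop)]=0
        best.append((round(float(np.minimum(MM,W).sum()/np.maximum(MM,W).sum()),3),round(float(th)),round(float(o))))
    print(MM.sum(),sorted(best)[-6:],uw(P),np.round(P,1),np.round(s["wrist_force"],1),np.round(s["ft_torque"],2))
    return p,c
E
python3 -c "
from tv import *
tv()"
```

```text
218 [(0.676, -2, -3), (0.676, -1, -6), (0.677, -1, -4), (0.677, 0, -6), (0.678, 0, -7), (0.68, -1, -5)] (-30.7, 23.7) [530.4 -22.6 199.7] [-0.4 -0.2 -2.3] [-0.17 -0.11 -0.04]
```

Call:
play_rows([
  [0.55,-0.002,0,0,0],
  [0.55,0,0,-0.01,0],
  [0.55,0,0,-0.02,0],
  [0.55,0,0,-0.01,0],
  [0.55,0.005,-0.004,0,0],
  [0.55,0.009,-0.007,0,0],
  [0.55,0.011,-0.008,0,0],
  [0.55,0.007,-0.004,0,0],
  [0.55,0.002,-0.001,0,0],
  [0.55,0,0,0,0],
  [0.55,0,0,0,0],
])

```text
t: 13.7
position: [500.1, 3.2, 239.8]
tcp_rot: [1.958, 2.456, 0.0]
wrist_force: [-0.1, 0.0, -3.1]
finger_gap: 61.7
gripper_force: 23.4
```

```bash
python3 -c "
from tv import *
p,c=tv(); x,y=map(int,c); save(p,'scene7.png',(x-50,y-50,x+50,y+50),6)
w=read_camera('wrist'); s=w['color']; save(w,'wrist7.png')"
```

```text
215 [(0.679, 0, -5), (0.68, -1, -5), (0.68, 1, -8), (0.681, -1, -4), (0.682, 0, -7), (0.686, 0, -6)] (1.0, -0.2) [500.1   3.  239.8] [-0.   0.2 -3.5] [0.03 0.02 0.  ]
```

View pics/scene7.png

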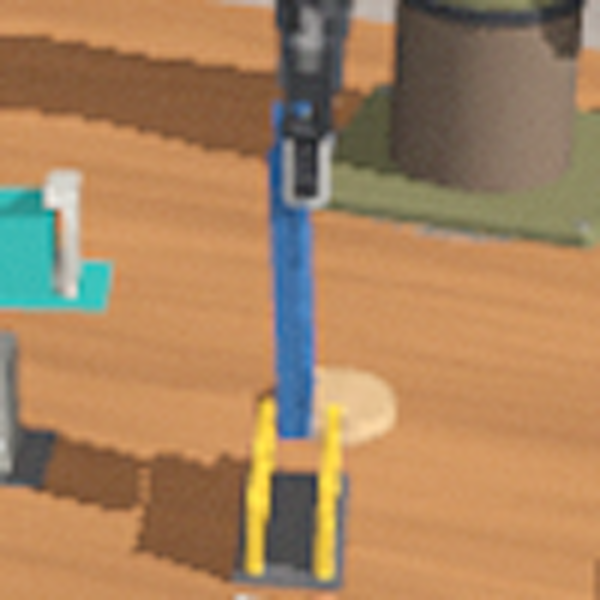

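```bash
cat > rel.py <<'E'
from h import *
def relfit():
    p=read_camera("scene");s=get_state();P=s["position"];im=p["color"].astype(int)
    h,ss,v=hsvm(p["color"]); E3=np.array([*e,0]);B3=np.array([*b,0]);Z=np.array([0,0,1.]);R3=np.array([*R0,0])
    def fill(polys):
        I=np.zeros(h.shape,np.uint8)
        for C in polys: cv2.fillConvexPoly(I,cv2.convexHull(np.round(proj(p,C)*16).astype(np.int32)),255,cv2.LINE_AA,4)
        return I/255.
    c=proj(p,[R3+30*Z])[0].astype(int)
    Y=roi((h>20)&(h<36)&(ss>120)&(v>110),c[0]-30,c[1]-30,c[0]+30,c[1]+30)
    best=[]
    for o in np.arange(-6,6.1,1):
      for q in np.arange(-6,6.1,2):
        polys=[]
        for k in(-19,19):
            polys.append([R3+(o+k+a)*B3+(q+x)*E3+54*Z for a in(-4,4) for x in(-55,55)])
            polys.append([R3+(o+k+a)*B3+(q+55)*E3+z*Z for a in(-4,4) for z in(8,54)])
        W=fill(polys); best.append((round(float(np.minimum(Y,W).sum()/np.maximum(Y,W).sum()),3),o,q))
    print("rest du,dw",Y.sum(),sorted(best)[-4:])
    G=np.array([*P[:2],P[2]-3]); Bm=((im[...,2]>im[...,0]+15)&(im[...,2]>im[...,1])); out=[]
    for z in (45,60,75,90,105,120,135):
        q=proj(p,[G+31*E3-z*Z])[0]; r=int(round(q[1])); x0=int(q[0])
        cols=[x for x in range(x0-15,x0+15) if Bm[r,x]]
        # pixel->u shift at skirt face
        k=proj(p,[G+31*E3-z*Z+10*B3])[0][0]-q[0]
        if cols: out.append((z,round((min(cols)-q[0])*10/k,1),round((max(cols)+1-q[0])*10/k,1)))
    print("lid edges rel TCP u (mm):",out,uw(P))
    return p
if __name__=="__main__": relfit()
E
python3 rel.py
```

```text
rest du,dw 185 [(0.741, np.float64(-1.0), np.float64(2.0)), (0.742, np.float64(-1.0), np.float64(0.0)), (0.743, np.float64(-1.0), np.float64(-2.0)), (0.744, np.float64(-1.0), np.float64(-4.0))]
lid edges rel TCP u (mm): [(45, np.float64(-17.0), np.float64(4.7)), (60, np.float64(-13.6), np.float64(5.2)), (75, np.float64(-13.2), np.float64(5.6)), (90, np.float64(-12.8), np.float64(6.1)), (105, np.float64(-12.5), np.float64(6.6)), (120, np.float64(-12.1), np.float64(7.0)), (135, np.float64(-11.7), np.float64(7.5))] (0.8, -0.2)
```

Call:
play_rows([
  [0.55,0,0,0.008,0],
  [0.55,0,0,0.016,0],
  [0.55,0,0,0.016,0],
  [0.55,0,0,0.012,0],
  [0.55,0,0,0.008,0],
  [0.55,0,0,0.003,0],
  [0.55,0,0,0,0],
])

```text
t: 14.55
position: [499.7, 3.0, 176.4]
tcp_rot: [-1.959, -2.456, 0.001]
wrist_force: [-0.3, -0.6, -2.2]
finger_gap: 61.5
gripper_force: 23.3
```

Call:
play_rows([
  [0.55,0,0,0.002,0],
  [0.55,0,0,0.0015,0],
  [0.55,0,0,0,0],
])

```text
t: 14.85
position: [500.0, 3.1, 173.5]
tcp_rot: [1.958, 2.456, 0.0]
wrist_force: [-0.1, 0.2, -3.0]
finger_gap: 61.4
gripper_force: 23.4
```

Call:
play_rows([
  [0.55,0,0,0.0015,0],
  [0.55,0,0,0.001,0],
  [0.55,0,0,0,0],
])

```text
t: 15.15
position: [499.7, 3.1, 170.7]
tcp_rot: [-1.959, -2.456, 0.0]
wrist_force: [-0.6, -0.8, -2.9]
finger_gap: 61.6
gripper_force: 23.4
```

Call:
play_rows([
  [0.55,0,0,0.0015,0],
  [0.55,0,0,0.001,0],
  [0.55,0,0,0,0],
])

```text
t: 15.45
position: [499.8, 3.1, 168.3]
tcp_rot: [1.959, 2.456, -0.0]
wrist_force: [-0.7, 0.8, -3.2]
finger_gap: 61.5
gripper_force: 23.4
```

Call:
play_rows([
  [0.55,0,0,0.0015,0],
  [0.55,0,0,0.0015,0],
  [0.55,0,0,0,0],
])

```text
t: 15.75
position: [500.1, 2.9, 167.9]
tcp_rot: [1.958, 2.455, 0.001]
wrist_force: [-4.3, -0.7, 14.8]
finger_gap: 61.6
gripper_force: 25.3
```

Call:
play_rows([
  [0.55,0,0,0.0015,0],
  [0.55,0,0,0.0015,0],
  [0.55,0,0,0,0],
])

```text
t: 16.05
position: [501.3, 2.6, 167.4]
tcp_rot: [1.956, 2.452, 0.005]
wrist_force: [-7.9, -0.0, 29.0]
finger_gap: 61.3
gripper_force: 27.8
```

Call:
play_rows([
  [0.55,0,0,-0.002,0],
  [0.55,0,0,-0.0015,0],
  [0.55,0,0,0,0],
  [0.55,0,0,0,0],
])

```text
t: 16.45
position: [501.2, 3.1, 167.7]
tcp_rot: [1.957, 2.454, 0.004]
wrist_force: [-2.6, 0.4, 10.9]
finger_gap: 61.4
gripper_force: 25.5
```

```bash
python3 rel.py
```

```text
rest du,dw 158 [(0.649, np.float64(-1.0), np.float64(0.0)), (0.649, np.float64(-1.0), np.float64(2.0)), (0.65, np.float64(-1.0), np.float64(-2.0)), (0.651, np.float64(-1.0), np.float64(-4.0))]
lid edges rel TCP u (mm): [(45, np.float64(-15.3), np.float64(3.8)), (60, np.float64(-14.9), np.float64(4.3)), (75, np.float64(-14.5), np.float64(8.0)), (90, np.float64(-14.2), np.float64(8.5)), (105, np.float64(-13.8), np.float64(8.9)), (120, np.float64(-13.5), np.float64(9.4)), (135, np.float64(-13.1), np.float64(9.9))] (0.8, 0.9)
```

Call:
play_rows([
  [0.55,0,0,-0.0015,0],
  [0.55,0,0,0,0],
  [0.74,0,0,0,0],
  [0.78,0,0,0,0],
  [0.85,0,0,0,0],
  [1,0,0,0,0],
  [1,0,0,0,0],
  [1,0,0,0,0],
])

```text
t: 17.3
position: [499.8, 3.1, 167.2]
tcp_rot: [-1.959, -2.456, 0.0]
wrist_force: [-0.3, 0.5, 0.5]
finger_gap: 85.5
gripper_force: 0.0
```

```bash
python3 rel.py; python3 - <<'E'
from h import *
w=read_camera("wrist");t=read_camera("top")
im=np.hstack([w["color"],t["color"][120:320:1,160:440].repeat(2,0).repeat(2,1)[:420,:560][:400] if 0 else cv2.resize(t["color"][150:290,200:340],(420,420))])
cv2.imwrite("pics/both8.png",cv2.resize(im[...,::-1],(800,343)))
E
```

```text
rest du,dw 143 [(0.588, np.float64(-1.0), np.float64(2.0)), (0.588, np.float64(-1.0), np.float64(4.0)), (0.589, np.float64(-1.0), np.float64(6.0)), (0.59, np.float64(-1.0), np.float64(-4.0))]
lid edges rel TCP u (mm): [(45, np.float64(6.7), np.float64(29.0)), (60, np.float64(4.0), np.float64(23.2)), (75, np.float64(-2.0), np.float64(17.3)), (90, np.float64(-4.8), np.float64(17.8)), (105, np.float64(-10.9), np.float64(11.9)), (120, np.float64(-10.5), np.float64(12.4)), (135, np.float64(-13.5), np.float64(9.6))] (1.1, -0.5)
```

View pics/both8.png

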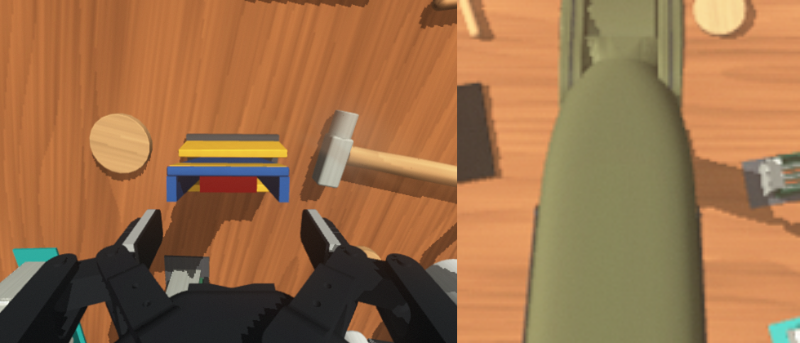

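Call:
play_rows([
  [1,0.005,0.0005,-0.009,0],
  [1,0.012,0,0,0],
  [1,0.0125,0,0,0],
  [1,0,0,0,0],
  [0.55,0,0,0,0],
  [0.55,0,0,0,0],
  [0.55,0,0,0,0],
  [0.55,0,0,0,0],
  [0.55,0,0,0,0],
  [0.55,0,0,0,0],
], force=20)

```text
t: 18.45
position: [493.6, 31.9, 176.4]
tcp_rot: [-1.959, -2.456, 0.0]
wrist_force: [-2.3, 0.6, 3.9]
finger_gap: 61.5
gripper_force: 22.7
```

```bash
python3 - <<'E'
from h import *
for c in ("top","scene"):
    p=read_camera(c)
    q=proj(p,[[516,304,8]])[0].astype(int); print(c,q,p["color"][q[1],q[0]],p["color"][q[1]+3,q[0]-5])
    im=cv2.imread(f"pics/{c}0.png"); im=cv2.resize(im,(560,420),interpolation=cv2.INTER_AREA)[...,::-1]
    col=im[q[1]-4:q[1]+5,q[0]-8:q[0]+9].reshape(-1,3).mean(0); print(col)
    for src,n in((im,"old"),(p["color"],"now")):
        m=src.astype(int).max(2)<95
        rects(p,roi(m,q[0]-55,q[1]-40,q[0]+55,q[1]+40),8,c+n,1)
s=get_state();print(uw(s["position"]),s["position"],s["wrist_force"])
E
python3 rel.py
```

```text
top [177 208] [77 62 50] [81 67 55]
[76.73202614 61.00653595 49.88235294]
topold 2680 c [517.2 302.3] size [127.7 226.9] ang 11.1 [[433.0, 401.0], [476.0, 179.0], [602.0, 203.0], [558.0, 426.0]]
topnow 2686 c [517.2 302.3] size [128.1 226.9] ang 11.1 [[433.0, 401.0], [476.0, 179.0], [602.0, 203.0], [558.0, 426.0]]
scene [378 241] [61 57 56] [56 57 57]
[59.7254902  57.81699346 54.86928105]
sceneold 1691 c [525. 302.] size [133.6 228.9] ang 11.5 [[437.0, 401.0], [482.0, 177.0], [613.0, 203.0], [568.0, 427.0]]
scenenow 1699 c [525.2 302. ] size [134.  228.9] ang 11.5 [[437.0, 401.0], [482.0, 177.0], [614.0, 203.0], [568.0, 428.0]]
(30.6, -0.2) [493.57550214  31.89000746 176.37621347] [-1.70028871  0.54421532  3.50345527]
rest du,dw 142 [(0.584, np.float64(-1.0), np.float64(4.0)), (0.585, np.float64(-1.0), np.float64(-4.0)), (0.585, np.float64(-1.0), np.float64(2.0)), (0.585, np.float64(-1.0), np.float64(6.0))]
lid edges rel TCP u (mm): [(45, np.float64(-23.0), np.float64(2.3)), (60, np.float64(-25.8), np.float64(-3.4)), (75, np.float64(-28.5), np.float64(-9.3)), (90, np.float64(-34.5), np.float64(-12.0)), (105, np.float64(-37.3), np.float64(-14.7)), (120, np.float64(-40.2), np.float64(-17.4)), (135, np.float64(-39.8), np.float64(-20.2))] (30.6, -0.2)
```

Call:
play_rows([
  [0.55,0.0005,0,-0.003,0],
  [0.55,0.0005,0,-0.005,0],
  [0.55,0.001,0,-0.01,0],
  [0.55,0.001,0,-0.015,0],
  [0.55,0,0,-0.017,0],
  [0.55,0,0,-0.015,0],
  [0.55,0,0,-0.008,0],
  [0.55,0,0,0,0],
])

```text
t: 19.4
position: [494.1, 35.0, 250.7]
tcp_rot: [1.957, 2.455, 0.003]
wrist_force: [0.5, -0.7, -2.4]
finger_gap: 61.3
gripper_force: 23.0
```

Call:
play_rows([
  [0.55,0.01,0.004,0,0],
  [0.55,0.018,0.007,0,0],
  [0.55,0.024,0.01,0,0],
  [0.55,0.026,0.011,0,0],
  [0.55,0.026,0.011,0,0],
  [0.55,0.026,0.011,0,0],
  [0.55,0.026,0.011,0,0],
  [0.55,0.02,0.009,0,0],
  [0.55,0.015,0.006,0,0],
  [0.55,0.007,0.002,0,1.6],
  [0.55,0,0,0,0],
])

```text
t: 20.5
position: [528.5, 247.4, 248.3]
tcp_rot: [-1.99, -2.43, 0.002]
wrist_force: [-0.0, 0.0, -3.7]
finger_gap: 61.3
gripper_force: 23.0
```

```bash
cat > mt.py <<'E'
from h import *
MC=np.array([518,302.5]);t=np.radians(11.2);f=np.array([np.cos(t),np.sin(t)]);cc=np.array([-np.sin(t),np.cos(t)])
def go():
    p=read_camera("scene");s=get_state();P=s["position"];r=s["tcp_rot"];im=p["color"].astype(int)
    d=P[:2]-MC;print("mat c,f",round(d@cc,1),round(d@f,1),"z",round(P[2],1),"ang",round((2*np.degrees(np.arctan2(r[1],r[0]))-90)%360,2),np.round(s["wrist_force"],1),np.round(s["ft_torque"],2),round(s["finger_gap"],1))
    Bm=((im[...,2]>im[...,0]+15)&(im[...,2]>im[...,1])); G=np.array([*P[:2],P[2]-3]); F3=np.array([*f,0]);C3=np.array([*cc,0]);out=[]
    M=np.zeros(Bm.shape,np.uint8); q=proj(p,[G+31*F3-np.array([0,0,60])])[0].astype(int); M=roi(Bm,q[0]-60,q[1]-45,q[0]+40,q[1]+60)
    # best tilt phi by IoU of side face
    best=[]
    for ph in range(0,100):
        a=np.radians(ph);dl=-np.sin(a)*C3-np.array([0,0,np.cos(a)]);nn=-np.cos(a)*C3+np.array([0,0,np.sin(a)])
        C=[G+al*dl+x*F3+k*nn for al in(25,160) for x in(-31,31) for k in(-9,9)]
        I=np.zeros(M.shape,np.uint8);cv2.fillConvexPoly(I,cv2.convexHull(np.round(proj(p,C)).astype(np.int32)),1)
        best.append((round(float((M&I).sum()/(M|I).sum()),3),ph))
    print("phi",sorted(best)[-5:],M.sum()); return p
if __name__=="__main__": go()
E
python3 mt.py
```

```text
mat c,f -56.9 -0.6 z 248.5 ang 11.34 [-1.  -0.5 -3.2] [-0.09 -0.01 -0.02] 61.5
phi [(0.693, 14), (0.7, 10), (0.712, 13), (0.723, 11), (0.726, 12)] 428
```

Call:
play_rows([
  [0.55,0,0.0005,0.008,0],
  [0.55,0,0,0.017,0],
  [0.55,0,0,0.018,0],
  [0.55,0,0,0.015,0],
  [0.55,0,0,0.008,0],
  [0.55,0,0,0.003,0],
  [0.55,0,0,0,0],
])

```text
t: 21.25
position: [529.3, 245.9, 180.1]
tcp_rot: [-1.993, -2.428, 0.001]
wrist_force: [-0.3, -0.1, -3.2]
finger_gap: 61.9
gripper_force: 23.1
```

Call:
play_rows([
  [0.55,0.003,0,0.002,0],
  [0.55,0.005,0,0.002,0],
  [0.55,0.006,0,0.002,0],
  [0.55,0.007,0,0.002,0],
  [0.55,0.007,0,0.002,0],
  [0.55,0.006,0,0.003,0],
  [0.55,0,0,0,0],
])

```text
t: 21.95
position: [522.8, 282.2, 168.7]
tcp_rot: [-1.99, -2.43, -0.006]
wrist_force: [-2.8, 2.2, 7.5]
finger_gap: 61.4
gripper_force: 24.8
```

```bash
python3 mt.py
```

```text
mat c,f -21.1 0.7 z 168.9 ang 11.35 [-3.   1.7  7.4] [ 0.18  0.69 -0.1 ] 61.3
phi [(0.647, 24), (0.655, 20), (0.684, 23), (0.698, 21), (0.711, 22)] 488
```

Call:
play_rows([
  [0.55,0.008,0,0.004,0],
  [0.55,0.009,0,0.005,0],
  [0.55,0.009,0,0.0055,0],
  [0.55,0.0075,0,0.0055,0],
  [0.55,0.0075,0,0.0055,0],
  [0.55,0.0075,0,0.006,0],
  [0.55,0,0,0,0],
])

```text
t: 22.7
position: [513.0, 331.5, 137.0]
tcp_rot: [-1.987, -2.429, -0.009]
wrist_force: [-4.1, 4.6, 7.1]
finger_gap: 61.4
gripper_force: 27.3
```

```bash
python3 mt.py
```

```text
mat c,f 28.8 0.9 z 137.2 ang 11.39 [-2.3  3.6  4.2] [ 0.56  0.44 -0.12] 61.4
phi [(0.614, 45), (0.636, 41), (0.637, 44), (0.646, 43), (0.66, 42)] 541
```

Call:
play_rows([
  [0.55,0.006,0,0.0065,0],
  [0.55,0.006,0,0.007,0],
  [0.55,0.006,0,0.007,0],
  [0.55,0.005,0,0.0075,0],
  [0.55,0.005,0,0.008,0],
  [0.55,0.005,0,0.008,0],
  [0.55,0,0,0,0],
])

```text
t: 23.45
position: [506.5, 359.6, 90.1]
tcp_rot: [1.991, 2.429, -0.003]
wrist_force: [0.7, 1.7, 0.7]
finger_gap: 61.7
gripper_force: 26.7
```

```bash
python3 mt.py
```

```text
mat c,f 57.8 -0.2 z 90.6 ang 11.28 [ 0.2  1.9 -0.9] [ 0.27 -0.12  0.08] 61.7
phi [(0.606, 61), (0.619, 65), (0.629, 62), (0.633, 64), (0.651, 63)] 618
```

Call:
play_rows([
  [0.55,0.0035,0,0.0075,0],
  [0.55,0.0035,0,0.0075,0],
  [0.55,0.003,0,0.0075,0],
  [0.55,0.002,0,0.0065,0],
  [0.55,0.002,0,0.0065,0],
  [0.55,0.0015,0,0.006,0],
  [0.55,0,0,0,0],
])

```text
t: 24.2
position: [503.4, 374.5, 49.1]
tcp_rot: [-1.992, -2.429, 0.002]
wrist_force: [0.1, 2.3, 0.2]
finger_gap: 61.2
gripper_force: 26.6
```

```bash
python3 mt.py
```

```text
mat c,f 73.3 -0.3 z 49.6 ang 11.26 [ 0.   1.7 -0.4] [ 0.08 -0.04  0.02] 61.7
phi [(0.591, 81), (0.604, 77), (0.63, 80), (0.644, 78), (0.653, 79)] 633
```

Call:
play_rows([
  [0.55,0.001,0,0.004,0],
  [0.55,0.001,0,0.004,0],
  [0.55,0.0005,0,0.004,0],
  [0.55,0.0005,0,0.003,0],
  [0.55,0,0,0.002,0],
  [0.55,0,0,0,0],
])

```text
t: 24.85
position: [503.1, 377.8, 33.0]
tcp_rot: [-1.992, -2.428, 0.0]
wrist_force: [-0.8, 0.7, -0.4]
finger_gap: 61.4
gripper_force: 26.5
```

```bash
python3 mt.py
```

```text
mat c,f 76.7 0.0 z 33.2 ang 11.26 [-0.1  1.  -0.3] [ 0.07  0.09 -0.14] 61.6
phi [(0.602, 87), (0.618, 83), (0.644, 84), (0.645, 86), (0.661, 85)] 630
```

Call:
play_rows([
  [0.55,0,0,0.0015,0],
  [0.55,0,0,0.0015,0],
  [0.55,0,0,0.001,0],
  [0.55,0,0,0,0],
])

```text
t: 25.3
position: [503.4, 377.8, 29.3]
tcp_rot: [1.993, 2.429, 0.001]
wrist_force: [-0.6, 1.0, 0.2]
finger_gap: 61.6
gripper_force: 26.6
```

Call:
play_rows([
  [0.55,0,0,0.0015,0],
  [0.55,0,0,0.0015,0],
  [0.55,0,0,0,0],
])

```text
t: 25.6
position: [503.4, 377.7, 26.1]
tcp_rot: [1.992, 2.429, 0.0]
wrist_force: [-0.6, 1.9, -0.4]
finger_gap: 61.5
gripper_force: 26.6
```

Call:
play_rows([
  [0.55,0,0,0.001,0],
  [0.55,0,0,0.001,0],
  [0.55,0,0,0,0],
])

```text
t: 25.9
position: [503.4, 377.8, 24.7]
tcp_rot: [1.993, 2.429, 0.001]
wrist_force: [-2.0, 1.7, 3.5]
finger_gap: 61.6
gripper_force: 28.0
```

Call:
play_rows([
  [0.55,0,0,0.001,0],
  [0.55,0,0,0.001,0],
  [0.55,0,0,0,0],
])

```text
t: 26.2
position: [503.4, 377.8, 24.6]
tcp_rot: [1.993, 2.428, 0.002]
wrist_force: [-3.0, -0.9, 15.3]
finger_gap: 61.8
gripper_force: 34.6
```

```bash
python3 mt.py
```

```text
mat c,f 76.7 0.3 z 24.6 ang 11.26 [-3.3 -0.9 15.2] [-0.5   0.95 -0.02] 61.5
phi [(0.604, 90), (0.616, 86), (0.643, 89), (0.646, 87), (0.66, 88)] 627
```

Call:
play_rows([
  [0.55,0,0,-0.001,0],
  [0.55,0,0,0,0],
  [0.74,0,0,0,0],
  [0.76,0,0,0,0],
  [0.8,0,0,0,0],
  [1,0,0,0,0],
  [1,0,0,0,0],
  [1,0,0,0,0],
])

```text
t: 27.05
position: [503.1, 377.5, 22.9]
tcp_rot: [-1.993, -2.429, 0.001]
wrist_force: [-0.4, -0.4, 0.3]
finger_gap: 85.6
gripper_force: 0.0
```

Call:
play_rows([
  [1,0,0,-0.01,0],
  [1,0,0,-0.03,0],
  [1,0,0,-0.04,0],
  [1,0,0,-0.04,0],
  [1,-0.03,0,-0.04,0],
  [1,-0.03,0,-0.03,0],
  [1,-0.03,0,-0.02,0],
  [1,0,0,0,0],
])

```text
t: 27.85
position: [523.0, 287.3, 238.1]
tcp_rot: [1.995, 2.422, 0.009]
wrist_force: [-0.1, 0.2, -0.3]
finger_gap: 85.6
gripper_force: 0.0
```

```bash
python3 - <<'E'
from mt import *
s=get_state();print(s["position"],s["wrist_force"],s["finger_gap"])
for c,z in (("wrist",26),("scene",26),("top",26)):
    p=read_camera(c);im=p["color"].astype(int);q=proj(p,[[*MC,20]])[0].astype(int);print(c,q)
    B=(im[...,2]>im[...,0]+20)&(im[...,2]>im[...,1]+8); Rd=(im[...,0]>110)&(im[...,1]<70)&(im[...,2]<70)
    Y=(im[...,0]>130)&(im[...,1]>100)&(im[...,2]<90)&(im[...,0]-im[...,1]<60)
    w=180 if c=="wrist" else 70
    X=lambda m:roi(m,max(0,q[0]-w),max(0,q[1]-w),q[0]+w,q[1]+w)
    rects(p,X(B|Rd),26,c+" lid");rects(p,X(Rd),22,c+" seal");rects(p,X(B),26,c+" blue",2)
    rects(p,X(im.max(2)<95),8,c+" dark",2)
E
```

```text
[523.02204083 287.28867563 238.10543276] [-0.0673905   0.21143674 -0.3100188 ] 85.60123143415282
wrist [281 167]
wrist lid 7663 c [517.3 301.8] size [ 63.1 169.6] ang 11.0 [[470.0, 379.0], [503.0, 213.0], [565.0, 225.0], [532.0, 391.0]]
wrist seal 2428 c [516.8 303.6] size [34.1 96. ] ang 11.7 [[490.0, 347.0], [510.0, 253.0], [543.0, 260.0], [524.0, 354.0]]
wrist blue 5083 c [517.3 301.8] size [ 63.1 169.6] ang 11.0 [[470.0, 379.0], [503.0, 213.0], [565.0, 225.0], [532.0, 391.0]]
wrist dark 12763 c [517.5 304.2] size [128.9 227.6] ang 11.2 [[432.0, 403.0], [476.0, 180.0], [603.0, 205.0], [559.0, 428.0]]
wrist dark 4798 c [368.1  74.3] size [155.9 146.6] ang 11.3 [[277.0, 131.0], [306.0, -13.0], [459.0, 18.0], [430.0, 161.0]]
scene [378 239]
scene lid 792 c [530.9 301.2] size [ 90.8 173.6] ang 11.8 [[469.0, 377.0], [504.0, 207.0], [593.0, 225.0], [558.0, 395.0]]
scene seal 98 c [526.2 300.5] size [18.7 93.8] ang 12.0 [[507.0, 344.0], [527.0, 253.0], [545.0, 257.0], [526.0, 348.0]]
scene blue 681 c [530.9 301.2] size [ 90.8 173.6] ang 11.8 [[469.0, 377.0], [504.0, 207.0], [593.0, 225.0], [558.0, 395.0]]
scene dark 857 c [525.5 301.7] size [133.4 229. ] ang 11.1 [[438.0, 401.0], [482.0, 176.0], [613.0, 202.0], [569.0, 427.0]]
scene dark 130 c [ 44.7 281.6] size [175.1  58.5] ang 4.2 [[-45.0, 304.0], [-40.0, 246.0], [134.0, 259.0], [130.0, 317.0]]
top [176 207]
top lid 380 c [523.4 272.3] size [ 65.2 116.4] ang 11.3 [[480.0, 323.0], [503.0, 209.0], [567.0, 222.0], [544.0, 336.0]]
top blue 380 c [523.4 272.3] size [ 65.2 116.4] ang 11.3 [[480.0, 323.0], [503.0, 209.0], [567.0, 222.0], [544.0, 336.0]]
top dark 2967 c [565.5 296.6] size [533.3 191.2] ang 30.5 [[287.0, 244.0], [384.0, 79.0], [844.0, 350.0], [747.0, 514.0]]
```

```bash
python3 -c "
from plant import *
print(sign_off())"
```

```text
the job is handed in; nothing more can be done
None
```

The job is handed in at about 28 s: the lid was tipped up and drawn out from under the keeper. It stood in the rest slot, where it leaned about 13° against one wall once I let go. It now lies upside down, red seal up, about 2 mm off the mat's centre, with the gripper clear.

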